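# Index the cross slide and hold the hinge leaf in line

## Robot

A 6-joint arm with a two-finger parallel gripper is mounted at the origin on the work surface. World frame = base frame: x ahead of the robot, y to its left, z up, the work surface at z = 0. Lengths are in m, angles in rad, forces in N, time in s.
With the tool pointing down it reaches from about 0.3 to 0.775 m from the base axis. Payload 14.6 kg.
Tool frame: the origin (TCP) lies at the very end of the fingers, on their centre line; the grasp point (between the pads) lies env.grip_depth behind it (env.grip_depth is the distance from the TCP to the grasp point, in m); z points along the fingers, x is the direction in which the jaws open and shut, and the axes are right-handed (so a half turn about z gives the same grasp; the last joint's range is limited). The gripper opens to 94 mm and grips with 3 to 60 N. Pads are 16 mm wide; open, the fingers measure 119 mm over their backs; the gripper's body (75 mm by 177 mm) begins 78 mm behind the grasp point.
Start: joints at [-1.348, 0.3, 1.521, -0, 1.321, -0.067], TCP at [0.157, -0.527, 0.205] pointing down, gripper open.
Joint ranges: [-3.03, 3.03], [-0.79, 2.21], [0.23, 2.52], [-1.04, 4.18], [0, 3.07], [-2.55, 2.55]. Speed limits (rad/s): [2.22, 2.22, 2.57, 3.14, 3.14, 3.14].

## Interface

Orientations are given as a rotation vector (axis times angle).
In Python, from workcell import status, grab_frame, camera_params, workorder, nets, env gives the robot as it stands.
- The arm moves only by the tool carry_out, never from a script. Its argument "rows" is a list of rows, each a list of 3 entries, a list of its own where there are three numbers: the shift along the world's x, y, z in cm, then the turn, a rotation vector about the world's x, y, z in degrees, then the finger opening in cm, from 0 to 9.4. In form: [[[dx, dy, dz], [ax, ay, az], grip], ...]. A call has 1 to 12 rows; each row shifts and turns the commanded pose from where the row before left it; what a row does not reach is not made up. A row lasts 1/12 s, in which the tool goes at most 41.7 mm and 7.16 degrees, less where a joint would pass 70% of its speed; a pose out of reach is approached as far as the arm can. A call is refused whole if a number of a shift passes 4.17 or a number of a turn 7.16, either way. A call with a gripper value outside its range is refused whole. The fingers move at their own pace and stop on an object; the grip force is fixed at half the most. Time passes only in rows, so rows that do not move let the fingers close. It gives the time, the measured TCP pose, the force and the opening at its end, in the units of the state.
- status.sense(): the state, without advancing time (a new reading comes with each control period).
- grab_frame(name): name is "side" or "top" or "wrist"; returns the picture (400x640x3 uint8, blue, green, red); there is no depth.
- camera_params(name): a dict with "fx", "fy", "cx", "cy" (pixels), "dist_coeffs" ([k1, k2, p1, p2, k3] as OpenCV has them; the pictures are not rectified), "camera_from_world" (4x4, takes a point from world to camera coordinates); the wrist camera has in their place "hand_eye" (4x4, takes a point from camera to tool coordinates, whose origin is the TCP and whose axes are the tool frame's). Camera axes: x right, y up, looking along -z (the intrinsics and any distortion apply to the point x, -y, -z); pixel columns grow to the right and rows downward; lengths in m; the calibration is good to about 2 mm. A picture is of the moment at which its call begins: read the wrist's pose just before it. camera_params takes no time and is no camera call.
- workorder.job_done(): hands the job in, once; it reports no verdict.
Trained networks look in the newest picture that a camera, given by its name, has taken for a name from the list of things; names that differ only in an ending like _2 or _b are one class to them, and where a whole thing is asked for, a point or a joint stands for the part that bears it (a point fixed in the world has none). Each returns a list of dicts, best first, with "conf" (0 to 1); they miss things now and then, are a little off and sometimes report something else, mostly with a low value. They report only what shows in the picture. A call takes as long as a camera call. They do not tell look-alikes from the thing itself.
- nets.silhouettes(camera, name): "mask" (400x640 bool, what is visible of it) and "extent" ([left, top, width, height] in pixels, round what is visible of it).
- nets.mark_of(camera, name): "pixel" ([column, row] in pixels: a listed point, or the origin of a listed thing).
The state is a dict: "clock": time; "joint_positions": joint angles; "qd": joint speeds; "tau": joint torques, N m; "ee_pos": TCP position; "eef_rot": TCP orientation; "contact_force": force on the tool from outside, world axes, zero at the start; "torque": the same for the moment, N m; "grip_width": finger opening in m.
Only numpy, scipy, OpenCV 4.12 (cv2) and the standard library are available. Lean on these libraries where they do the work, as an engineer would, in place of code of your own. Each camera call takes 0.05 s, during which the arm holds its last target. There are 200 camera calls.

## Task

Slide the carrier of the cross slide (its black knob is there to pull it by) until the fixed pointer stands over the white dot and pause there for a second, then step it on until the pointer stands over the yellow dot. Next pick the loose brass hinge leaf off its wooden block and lower its knuckle between the two brass knuckles on the carrier, so that all three holes line up for the pin, the leaf level and pointing straight out from the blue block. Finish while still holding the leaf there in the gripper, resting on nothing, with the pointer still over the yellow dot; leave the other things on the bench where they are.

Things in the scene. Friction and masses are not known exactly. Their poses are not given: they have to be found in the camera images.
- cross_slide: bench cross slide, grey base 300 x 150 x 16 mm, fixed to the bench; place and yaw vary. Origin on the bench; the carrier slides along this body's x and y axes, 50 mm either way each, against about 3 N of friction per axis, and stays where it is left. It does not turn. A dark post (radius 9 mm, 165 mm high) at x = +155, y = -40 mm carries the pointer, an 8 mm rod slanting down to its tip.
- pointer_tip (a point): tip of the fixed pointer (red needle), 6 mm above the carrier plate; in the cross_slide frame at (55, -40, 56) mm
- carrier: green top plate of the cross slide, 175 x 170 x 12 mm, top 50 mm above the bench. Origin on the plate's top; axes parallel to cross_slide's, and origin above cross_slide's origin at mid travel. The plate reaches from x = -80 to +95 mm and y = -85 to +85 mm. A blue jamb block (x -74 to -41, y -42 to +42, 50 mm high) stands on its -x edge with a brass fixed hinge leaf on its -x face, whose front is at x = -80 mm.
- knob_top (a point): centre of the top of the upright black knob on the carrier, at (30, 62, 58) mm in the carrier frame; black grip 26 mm in diameter and 32 mm tall below this point, on a 16 mm stem
- white_dot (a point): centre of the white dot (10 mm across) on the plate, at (35, -55, 0) mm in the carrier frame; over it means the pointer tip is within its edge, seen from above
- yellow_dot (a point): centre of the yellow dot (10 mm across) on the plate, at (70, -20, 0) mm in the carrier frame
- fixed_holes (a point): midpoint of the gap between the two fixed brass knuckles, on the axis of their holes, at (-100, 0, 30) mm in the carrier frame, so 80 mm above the bench. Hole axis = y. Each knuckle 28 mm outside diameter, 20 mm wide, hole 14 mm; gap between them 30 mm (y -15 to +15), open above, below and towards -x; the fixed leaf's face is 20 mm behind the axis (+x).
- leaf: loose brass hinge leaf, about 0.26 kg, lying flat on the packing block: plate 90 (x) x 44 (y) x 10 mm; origin at the centre of the plate's underside, z up; a 22 mm wide tongue carries the knuckle at its +x end. Centre of mass about 10 mm from the origin towards +x. To be held in line its x axis points the same way as the carrier's.
- leaf_hole (a point): centre of the leaf's knuckle hole, at (68, 0, 5) mm in the leaf frame; hole axis = leaf y; knuckle 28 mm outside diameter, 24 mm wide, hole 14 mm (the pin is 10 mm)
- packing: fixed pale wooden block 70 x 24 x 30 mm under the leaf (narrower than the leaf, so fingers pass down both sides); origin on the bench, x along its length; stands left or right of the cross slide
- flange: bystander: dark steel flange plate 90 x 90 x 12 mm with holes, lying on the side of the bench where the leaf is not; origin under its centre
- hinge_pin: bystander: steel hinge pin, 10 mm diameter, 86 mm long, lying on the bench; origin under its middle
- bush: bystander: brass bush, 36 mm diameter, 30 mm tall; origin under its centre
- screwdriver: bystander: screwdriver with red handle lying on the bench at the left
- spanner: bystander: steel spanner lying on the bench at the right
- tin: bystander: yellow tin 60 mm diameter, 70 mm tall, at the far right
- carton: bystander: small yellow carton 70 x 45 x 30 mm, at the far left
Things that resemble listed ones, but are neither listed nor needed, are in the scene too. Of the things that look like the leaf, the smallest one is meant.

How it is judged:
On the way, in this order (a step that is already met when the one before it is completed fails the run):
1. the pointer stands over the white dot, for half a second (horizontal distance between white_dot and pointer_tip below 0.005 m), for 0.5 s.
2. the pointer stands over the yellow dot (horizontal distance between yellow_dot and pointer_tip below 0.005 m), for 0.3 s.
3. the leaf is lifted off its wooden block by the gripper, the pointer still over the yellow dot (horizontal distance between yellow_dot and pointer_tip below 0.005 m and height (world z) of leaf above 0.045 m and contact force between the fingers and leaf above 1 N and contact force between leaf and packing below 0.1 N), for 0.2 s.
At the end, for the whole second after the job is handed in: Gripper holds the leaf still, hole centre within 3 mm of the fixed hole axis fore-aft and in height and 6 mm along it, leaf level and straight within 0.1 rad, under 1.5 N on the carrier, not on its block; pointer within 5 mm of the yellow dot's centre (horizontal distance between yellow_dot and pointer_tip below 0.005 m and x of leaf_hole in the frame of fixed_holes between -0.003 and 0.003 m and z of leaf_hole in the frame of fixed_holes between -0.003 and 0.003 m and y of leaf_hole in the frame of fixed_holes between -0.006 and 0.006 m and angle between the y axis of leaf and the y axis of carrier, either way round below 0.1 rad and angle between the x axis of leaf and the x axis of carrier, either way round below 0.1 rad and contact force between the fingers and leaf above 1 N and contact force between leaf and carrier below 1.5 N and contact force between leaf and packing below 0.1 N and linear speed of leaf below 0.02 m/s and linear speed of carrier below 0.01 m/s); the arm keeps its last pose, push and grip.
It fails at once if a bystander is moved more than 30 mm (distance of any of flange, hinge_pin, bush, screwdriver, spanner, tin, carton from where it was at the start of the episode above 0.03 m).
It also fails if it takes over 53 s, if anything falls off the work surface, if the arm or the gripper's body presses on something with over 40 N, if the wrist force passes 120 N, or if a joint passes its speed limit or range.

## Working session

There is one attempt and no reset: what is moved stays moved. The work goes in short steps, Python scripts to look and compute and a tool call to move; the robot and the scene stay as the last step left them, time stands still between calls to the robot, and variables do not carry over. Pictures are saved under pics/ and viewed, about 8 in all and at most 12, crops included, and the job is handed in when it is done.

Besides the shell and the picture viewer there is one more tool, called by a JSON object that holds its "name" and its "arguments", one argument or row to a line. carry_out: Moves the arm, as the interface text tells. Its arguments: {"type":"object","properties":{"rows":{"type":"array"}},"required":["rows"]}

```bash
ls; mkdir -p pics
cat > h.py <<'E'
import numpy as np, cv2
from scipy.spatial.transform import Rotation as R
from workcell import status, grab_frame, camera_params, workorder, nets, env
def cam(name, s=None):
    p=camera_params(name); K=np.array([[p['fx'],0,p['cx']],[0,p['fy'],p['cy']],[0,0,1.]]); d=np.array(p['dist_coeffs'],float)
    if 'camera_from_world' in p: T=np.array(p['camera_from_world'])
    else:
        s=s or status.sense(); W=np.eye(4); W[:3,:3]=R.from_rotvec(s['eef_rot']).as_matrix(); W[:3,3]=s['ee_pos']
        T=np.linalg.inv(W@np.array(p['hand_eye']))
    return K,d,T
def proj(c,P):
    K,d,T=c; P=np.atleast_2d(P); X=(P@T[:3,:3].T+T[:3,3])*[1,-1,-1]
    return cv2.projectPoints(X,np.zeros(3),np.zeros(3),K,d)[0].reshape(-1,2)
def ray(c,px,z):
    K,d,T=c; u=cv2.undistortPoints(np.array([[px]],float),K,d)[0,0]
    v=T[:3,:3].T@np.array([u[0],-u[1],-1]); o=-T[:3,:3].T@T[:3,3]
    return o+v*(z-o[2])/v[2]
E
python3 - <<'E'
from h import *
s=status.sense(); print({k:np.round(v,3) for k,v in s.items()}, env.grip_depth)
ims=[]
for n in ['top','side']:
    im=grab_frame(n); cv2.imwrite(f'pics/{n}0.png',im); c=cam(n)
    for name,z in [('leaf',.035),('leaf_hole',.035),('knob_top',.108),('white_dot',.05),('yellow_dot',.05),('pointer_tip',.056),('fixed_holes',.08),('carrier',.05),('packing',0.03),('cross_slide',0),('flange',0),('hinge_pin',0),('bush',0)]:
        for m in nets.mark_of(n,name)[:4]:
            print(n,name,round(m['conf'],2),np.round(m['pixel'],1),np.round(ray(c,m['pixel'],z),3))
E
```

```text
pics
{'clock': np.float64(0.0), 'joint_positions': array([-1.348,  0.301,  1.522, -0.   ,  1.321, -0.067]), 'qd': array([-0.002, -0.002,  0.   ,  0.   ,  0.001, -0.001]), 'tau': array([-2.0000e-03, -5.3180e+01, -3.5274e+01,  7.1000e-02,  2.4000e-02,
       -0.0000e+00]), 'ee_pos': array([ 0.157, -0.527,  0.205]), 'eef_rot': array([-2.518e+00,  1.877e+00,  1.000e-03]), 'contact_force': array([-0.162, -1.122,  0.314]), 'torque': array([-0.028,  0.01 , -0.031]), 'grip_width': np.float64(0.094)} 0.0188
top leaf 0.82 [317.  273.9] [ 0.315 -0.014  0.035]
top leaf 0.69 [422.7 218.6] [ 0.474 -0.294  0.035]
top leaf_hole 0.89 [433.4 193.8] [ 0.544 -0.324  0.035]
top leaf_hole 0.71 [424.8 264.8] [ 0.35  -0.3    0.035]
top leaf_hole 0.66 [322.6 239.2] [ 0.408 -0.025  0.035]
top leaf_hole 0.49 [448.8 177.6] [ 0.592 -0.368  0.035]
top knob_top 0.58 [295.4 144.7] [0.645 0.056 0.108]
top white_dot 0.94 [334.7 157.4] [ 0.632 -0.05   0.05 ]
top white_dot 0.71 [296.4 146.1] [0.66  0.056 0.05 ]
top white_dot 0.6 [422.5 215.7] [ 0.479 -0.29   0.05 ]
top yellow_dot 0.65 [327.1 145. ] [ 0.667 -0.028  0.05
[... 725 characters left out ...]
.67 [371.5 211.1] [ 0.612 -0.063  0.05 ]
side white_dot 0.59 [363.4 172. ] [0.705 0.136 0.05 ]
side yellow_dot 0.68 [380.3 199.6] [ 0.666 -0.023  0.05 ]
side pointer_tip 0.94 [391.7 206.6] [ 0.67  -0.075  0.056]
side fixed_holes 0.75 [323.4 197.2] [0.503 0.014 0.08 ]
side carrier 0.75 [355.2 200.9] [0.598 0.001 0.05 ]
side carrier 0.41 [391.4 206. ] [ 0.676 -0.064  0.05 ]
side carrier 0.32 [363.4 218. ] [ 0.575 -0.082  0.05 ]
side packing 0.61 [373.2 294.3] [ 0.457 -0.328  0.03 ]
side cross_slide 0.94 [367.2 219.5] [ 0.622 -0.031  0.   ]
side flange 0.48 [381.2 201.1] [0.71  0.035 0.   ]
side hinge_pin 0.58 [363.2 171.8] [0.754 0.214 0.   ]
side bush 0.77 [436.1 297.1] [ 0.603 -0.374  0.   ]
```

```bash
true
```

```text
(no output)
```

View pics/top0.png

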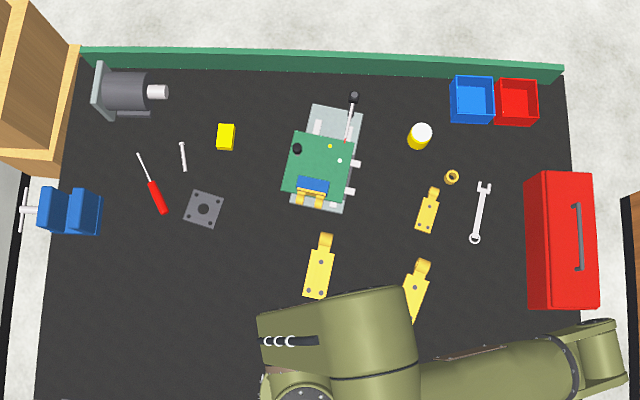

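View pics/side0.png

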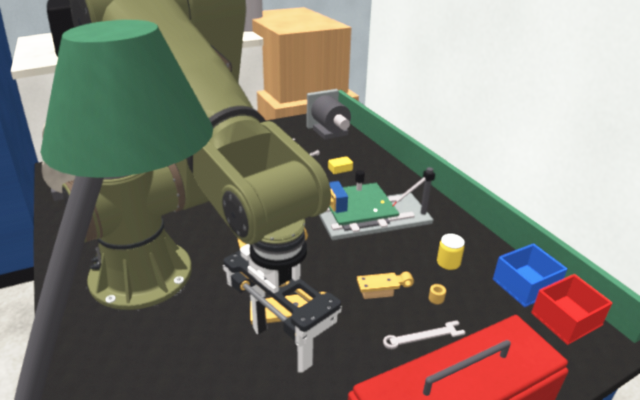

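Three things look like the leaf in the top view: (428,210) on a block, (318,265), and (415,290). The one at (428,210) is the smallest, so I'll check it in a close crop.

Run:
```python
from h import *
a=cv2.imread('pics/top0.png'); b=cv2.imread('pics/side0.png')
x=cv2.resize(a[180:330,290:450],None,fx=2.5,fy=2.5,interpolation=cv2.INTER_CUBIC)
y=cv2.resize(b[170:320,320:480],None,fx=2.5,fy=2.5,interpolation=cv2.INTER_CUBIC)
cv2.imwrite('pics/crop1.png',np.hstack([x,y]))
p=camera_params('wrist'); print(np.round(p['hand_eye'],3),p['fx'],p['dist_coeffs'])
c=cam('top')
# fit slide/carrier from both views
obj={'knob_top':(30,62,.108),'white_dot':(35,-55,.05),'yellow_dot':(70,-20,.05),'fixed_holes':(-100,0,.08)}
px={'top':dict(knob_top=(295.4,144.7),white_dot=(334.7,157.4),yellow_dot=(327.1,145),fixed_holes=(307.7,199.1)),
'side':dict(knob_top=(362.5,172.2),yellow_dot=(380.3,199.6),fixed_holes=(323.4,197.2))}
A=[];B=[]
for n in px:
    c=cam(n)
    for k,v in px[n].items(): A.append(np.array(obj[k][:2])/1000); B.append(ray(c,v,obj[k][2])[:2])
A=np.array(A);B=np.array(B);a=A-A.mean(0);b=B-B.mean(0)
th=np.arctan2((a[:,0]*b[:,1]-a[:,1]*b[:,0]).sum(),(a*b).sum()); Rm=np.array([[np.cos(th),-np.sin(th)],[np.sin(th),np.cos(th)]])
t=B.mean(0)-Rm@A.mean(0); print('yaw',np.degrees(th),'carrier',t,'res mm',np.round((B-A@Rm.T-t)*1000,1))
s=status.sense(); print('tool R',np.round(R.from_rotvec(s['eef_rot']).as_matrix(),3))
```

```text
[[ 1.    -0.     0.    -0.001]
 [-0.    -0.972 -0.236 -0.069]
 [ 0.     0.236 -0.972 -0.179]
 [ 0.     0.     0.     1.   ]] 299.1463490314234 [-0.03171247  0.          0.          0.          0.        ]
yaw -8.708426252878292 carrier [0.6034017  0.00160513] res mm [[  2.1  -2.1]
 [  2.1   8.1]
 [ -3.    0.8]
 [  1.1   1.4]
 [  2.4 -11. ]
 [ -3.5   5.9]
 [ -1.2  -3.2]]
tool R [[ 0.286 -0.958  0.   ]
 [-0.958 -0.286 -0.   ]
 [ 0.    -0.    -1.   ]]
```

View pics/crop1.png

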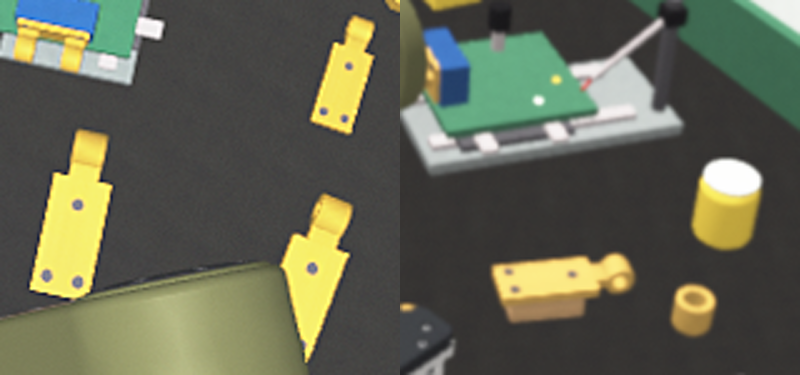

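The crop confirms it: the smallest look-alike, on the wooden block at top-view (428,210), is the leaf. Next I'll move to a viewing pose above the knob, with the jaws along the slide's x axis.

{"name": "carry_out", "arguments": {
  "rows": [
    [[2.54,3.08,0],[0,0,3.4],9.4],
    [[2.54,3.08,0],[0,0,3.4],9.4],
    [[2.54,3.08,0],[0,0,3.4],9.4],
    [[2.54,3.08,0],[0,0,3.4],9.4],
    [[2.54,3.08,0],[0,0,3.4],9.4],
    [[2.54,3.08,0],[0,0,3.4],9.4],
    [[2.54,3.08,0],[0,0,3.4],9.4],
    [[2.54,3.08,0],[0,0,3.4],9.4],
    [[2.54,3.08,0],[0,0,3.4],9.4],
    [[2.54,3.08,0],[0,0,3.4],9.4],
    [[2.54,3.08,0],[0,0,3.4],9.4],
    [[2.54,3.08,0],[0,0,3.4],9.4]
  ]
}}

```text
clock: 2.4
ee_pos: [0.4629, -0.1556, 0.2057]
eef_rot: [3.017, -0.877, 0.001]
contact_force: [-0.3, -0.7, -0.7]
grip_width: 0.0942
```

{"name": "carry_out", "arguments": {
  "rows": [
    [[2.54,3.08,0],[0,0,3.4],9.4],
    [[2.54,3.08,0],[0,0,3.4],9.4],
    [[2.54,3.08,0],[0,0,3.4],9.4],
    [[2.54,3.08,0],[0,0,3.4],9.4],
    [[2.54,3.08,0],[0,0,3.4],9.4],
    [[2.54,3.08,0],[0,0,3.4],9.4],
    [[2.54,3.08,0],[0,0,3.5],9.4],
    [[0,0,0],[0,0,0],9.4],
    [[0,0,0],[0,0,0],9.4]
  ]
}}

```text
clock: 3.15
ee_pos: [0.64, 0.0596, 0.2043]
eef_rot: [3.133, -0.235, -0.002]
contact_force: [0.9, 0.1, -0.6]
grip_width: 0.0938
```

```bash
cat >> h.py <<'E'
def look(fn,names):
    s=status.sense(); im=grab_frame('wrist'); cv2.imwrite('pics/'+fn,im); c=cam('wrist',s)
    print('tcp',np.round(s['ee_pos'],4),'yaw',np.round(np.degrees(R.from_rotvec(s['eef_rot']).as_euler('ZYX')),2),'t',s['clock'],'w',s['grip_width'],'F',np.round(s['contact_force'],1))
    out={}
    for n,z in names:
        for m in nets.mark_of('wrist',n)[:2]:
            p=ray(c,m['pixel'],z); out.setdefault(n,p); print(n,round(m['conf'],2),np.round(m['pixel'],1),np.round(p,4))
    return im,c,out
E
python3 - <<'E'
from h import *
look('w1.png',[('knob_top',.108),('white_dot',.05),('yellow_dot',.05),('pointer_tip',.056),('fixed_holes',.08)])
E
```

```text
tcp [0.64   0.0596 0.2043] yaw [-8.5700e+00  8.0000e-02  1.7998e+02] t 3.15 w 0.09378209670421302 F [ 0.9  0.1 -0.6]
knob_top 0.76 [322.6 206. ] [0.6391 0.0546 0.108 ]
white_dot 0.69 [326.8 283.3] [ 0.6271 -0.0595  0.05  ]
yellow_dot 0.64 [353.  258.7] [ 0.6632 -0.0316  0.05  ]
pointer_tip 0.78 [364.9 290. ] [ 0.6722 -0.0722  0.056 ]
pointer_tip 0.42 [299.6 241.4] [0.6041 0.0023 0.056 ]
fixed_holes 0.61 [211.4 251.6] [0.5097 0.014  0.08  ]
```

View pics/w1.png

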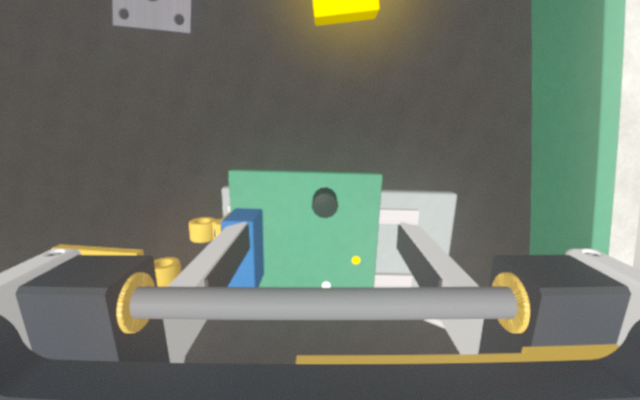

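Wrist view: the knob top is at (324,202), yellow dot (356,260) and white dot (326,285). The pointer tip is hidden behind the gripper bar. I'll turn the gripper -90° so the tip stays visible while it holds the knob.

{"name": "carry_out", "arguments": {
  "rows": [
    [[0,-0.1,0],[0,0,-7.1],9.4],
    [[0,-0.1,0],[0,0,-7.1],9.4],
    [[0,-0.1,0],[0,0,-7.1],9.4],
    [[0,-0.1,0],[0,0,-7.1],9.4],
    [[0,0,0],[0,0,-7.1],9.4],
    [[0,0,0],[0,0,-7.1],9.4],
    [[0,0,0],[0,0,-7.1],9.4],
    [[0,0,0],[0,0,-7.1],9.4],
    [[0,0,0],[0,0,-7.1],9.4],
    [[0,0,0],[0,0,-7.1],9.4],
    [[0,0,0],[0,0,-7.1],9.4],
    [[0,0,0],[0,0,-7.1],9.4]
  ]
}}

```text
clock: 4.45
ee_pos: [0.6396, 0.0535, 0.2059]
eef_rot: [-2.136, 2.303, -0.001]
contact_force: [0.3, -0.5, -1.0]
grip_width: 0.0939
```

{"name": "carry_out", "arguments": {
  "rows": [
    [[0,0,0],[0,0,-4.8],8],
    [[0,0,0],[0,0,0],8],
    [[0,0,0],[0,0,0],8]
  ]
}}

```text
clock: 4.7
ee_pos: [0.6396, 0.0537, 0.2058]
eef_rot: [-2.049, 2.381, -0.0]
contact_force: [0.5, 0.2, -0.2]
grip_width: 0.0808
```

Run:
```python
from h import *
look('w2.png',[('knob_top',.108),('white_dot',.05),('yellow_dot',.05),('pointer_tip',.056),('fixed_holes',.08)])
```

```text
tcp [0.6396 0.0537 0.2058] yaw [-9.8580e+01  1.0000e-02 -1.7998e+02] t 4.7 w 0.08078794208528944 F [ 0.5  0.2 -0.2]
knob_top 0.75 [319.5 195.3] [0.6444 0.0575 0.108 ]
knob_top 0.74 [ 91.3 225.3] [0.6479 0.2866 0.108 ]
white_dot 0.65 [630.9 208.5] [ 0.5595 -0.3077  0.05  ]
white_dot 0.63 [425.3 183.3] [ 0.6271 -0.0613  0.05  ]
yellow_dot 0.65 [396.4 156. ] [ 0.6629 -0.0314  0.05  ]
yellow_dot 0.48 [433.7 144.2] [ 0.6698 -0.0737  0.05  ]
pointer_tip 0.82 [436.8 139.2] [ 0.6754 -0.0753  0.056 ]
pointer_tip 0.73 [583.5  84.1] [ 0.7109 -0.236   0.056 ]
```

View pics/w2.png

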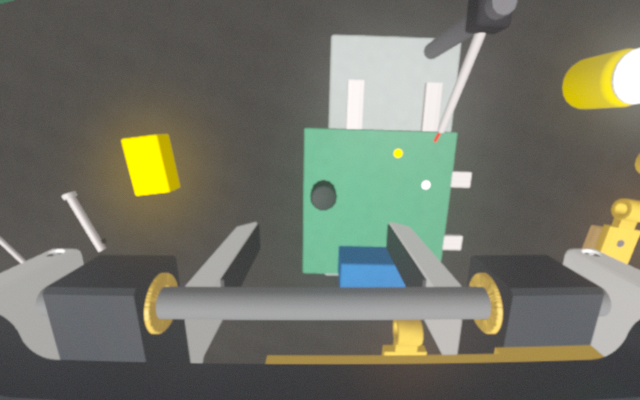

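Clear wrist view: knob (322,195), yellow dot (398,153), white dot (426,185), red tip about (436,139). I'll refine these by colour and get the yaw from the plate edges.

```bash
cat >> h.py <<'E'
def cen(m,box):
    x0,y0,x1,y1=box; k=np.zeros_like(m,dtype=bool); k[y0:y1,x0:x1]=True; m=(m&k).astype(np.uint8)
    n,l,st,ce=cv2.connectedComponentsWithStats(m)
    if n<2: return None
    i=1+np.argmax(st[1:,4]); return ce[i],st[i],l==i
def pt(im,c,s=None,boxes=None):
    h=cv2.cvtColor(im,cv2.COLOR_BGR2HSV).astype(int); H,S,V=h[...,0],h[...,1],h[...,2]
    o={}
    b=boxes
    o['yellow']=cen((abs(H-29)<7)&(S>110)&(V>120),b['yellow']); o['white']=cen((S<90)&(V>150),b['white']); o['red']=cen(((H<8)|(H>172))&(S>110)&(V>70),b['red'])
    r={}
    for k,v in o.items():
        if v is None: print(k,'none'); continue
        px=v[0]
        if k=='red':
            ys,xs=np.nonzero(v[2]); j=ys.argmax(); px=np.array([xs[ys==ys.max()].mean(),ys.max()+.5])
        r[k]=ray(c,px,.056 if k=='red' else .05); print(k,np.round(px,1),v[1],np.round(r[k],4))
    return r
E
python3 - <<'E'
from h import *
im=cv2.imread('pics/w2.png'); c=cam('wrist')
r=pt(im,c,boxes=dict(yellow=(385,140,410,165),white=(412,172,440,198),red=(425,120,450,150)))
g=cv2.cvtColor(im,cv2.COLOR_BGR2HSV).astype(int); m=((abs(g[...,0]-75)<20)&(g[...,1]>80)&(g[...,2]>60)); m[:100]=0;m[290:]=0
# plate edges: left, right, top
def line(P):
    P=np.array([ray(c,p,.05)[:2] for p in P]); vx,vy,x,y=cv2.fitLine(P.astype(np.float32),cv2.DIST_HUBER,0,1e-3,1e-3).ravel(); return np.degrees(np.arctan2(vy,vx)),x,y
L=[(np.nonzero(m[y])[0].min()-.5,y) for y in range(140,215)]
Rr=[(np.nonzero(m[y])[0].max()+.5,y) for y in range(145,240)]
T=[(x,np.nonzero(m[:,x])[0].min()-.5) for x in list(range(312,400))]
print('edges left(+y) ',line(L),'right',line(Rr),'front(+x)',line(T))
K=((g[...,2]<50)).astype(bool); k=cen(K,(300,170,345,220)); print('knob blob',k[0],k[1],ray(c,k[0],.108))
E
```

```text
yellow [397.6 152.8] [393 149  10   9  67] [ 0.6662 -0.0325  0.05  ]
white [427.1 181.4] [415 172  25  24 307] [ 0.6289 -0.0629  0.05  ]
red [434.5 141.5] [434 133   6   9  24] [ 0.6732 -0.0721  0.056 ]
edges left(+y)  (np.float32(-10.595618), np.float32(0.667351), np.float32(0.07361938)) right (np.float32(-10.065887), np.float32(0.6148781), np.float32(-0.0872426)) front(+x) (np.float32(78.21634), np.float32(0.6971864), np.float32(0.010667943))Traceback (most recent call last):
  File "<stdin>", line 12, in <module>
TypeError: 'NoneType' object is not subscriptable
```

{"name": "carry_out", "arguments": {
  "rows": [
    [[0.1,0.1,-3.3],[0,0,-1],7],
    [[0.1,0.1,-3.3],[0,0,-1],7],
    [[0,0,-3.3],[0,0,0],6],
    [[0,0,-3.3],[0,0,0],6],
    [[0,0,0],[0,0,0],6],
    [[0,0,0],[0,0,0],2],
    [[0,0,0],[0,0,0],2],
    [[0,0,0],[0,0,0],2],
    [[0,0,0],[0,0,0],2],
    [[0,0,0],[0,0,0],2]
  ]
}}

```text
clock: 5.83
ee_pos: [0.6424, 0.056, 0.075]
eef_rot: [-2.004, 2.417, -0.002]
contact_force: [-1.3, -2.6, 2.1]
grip_width: 0.0298
```

Run:
```python
from h import *
look('w3.png',[('knob_top',.108),('white_dot',.05),('yellow_dot',.05),('pointer_tip',.056)])
```

```text
tcp [0.6424 0.056  0.075 ] yaw [-1.0069e+02  1.0000e-02 -1.7987e+02] t 5.8333 w 0.029840390635951466 F [-1.3 -2.6  2.1]
knob_top 0.63 [323.6 257.2] [0.6433 0.0566 0.108 ]
knob_top 0.26 [409.9 260.2] [0.6331 0.012  0.108 ]
white_dot 0.92 [487.9 216.4] [ 0.626  -0.0603  0.05  ]
yellow_dot 0.61 [441.5 171.2] [ 0.6648 -0.0302  0.05  ]
yellow_dot 0.44 [417.1 207. ] [ 0.6425 -0.0107  0.05  ]
pointer_tip 0.78 [505.3 150.5] [ 0.6722 -0.0715  0.056 ]
```

View pics/w3.png

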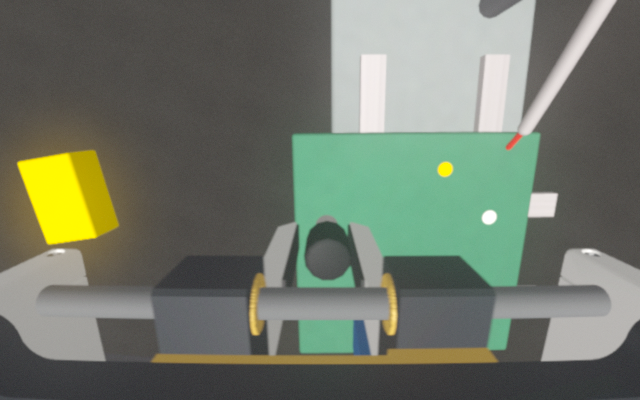

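Knob between the pads at (327,250), yellow (445,169), white (489,217), tip (508,149), all clearly visible.

```bash
cat > m.py <<'E'
from h import *
def m(fn,bx,im=None):
    im=cv2.imread('pics/'+fn) if im is None else im; s=status.sense(); c=cam('wrist',s)
    r=pt(im,c,boxes=bx)
    for k in('white','yellow'):
        if k in r: print('tip -',k,'cm',np.round((r['red']-r[k])[:2]*100,2))
    return r
E
python3 - <<'E'
from m import *
r=m('w3.png',dict(yellow=(432,158,460,182),white=(475,203,503,231),red=(498,130,526,158)))
d=r['yellow']-r['white']; print('yaw',np.degrees(np.arctan2(d[1],d[0]))-45, np.linalg.norm(d))
E
```

```text
yellow [444.8 168.8] [438 162  15  15 176] [ 0.666  -0.0327  0.05  ]
white [488.9 216.8] [480 209  18  17 242] [ 0.6255 -0.061   0.05  ]
red [508.  148.5] [506 134  16  15  91] [ 0.6731 -0.0734  0.056 ]
tip - white cm [ 4.76 -1.24]
tip - yellow cm [ 0.71 -4.07]
yaw -10.040491921355013 0.0493626658498103
```

{"name": "carry_out", "arguments": {
  "rows": [
    [[0,0,0],[0,0,0],1.5],
    [[0,0,0],[0,0,0],1.5],
    [[0.9,-0.2,0],[0,0,0],1.5],
    [[1,-0.3,0],[0,0,0],1.5],
    [[1,-0.3,0],[0,0,0],1.5],
    [[1,-0.2,0],[0,0,0],1.5],
    [[0.8,-0.2,0],[0,0,0],1.5],
    [[0,0,0],[0,0,0],1.5],
    [[0,0,0],[0,0,0],1.5],
    [[0,0,0],[0,0,0],1.5]
  ]
}}

```text
clock: 6.92
ee_pos: [0.6898, 0.0444, 0.0748]
eef_rot: [-2.003, 2.417, -0.003]
contact_force: [2.0, 0.9, 4.9]
grip_width: 0.0255
```

Run:
```python
from m import *
s=status.sense(); print(s['ee_pos'],s['contact_force'],s['grip_width'])
im=grab_frame('wrist'); cv2.imwrite('pics/w4.png',im)
r=m('w4.png',dict(yellow=(425,155,470,190),white=(474,200,504,234),red=(470,190,530,235)))
```

```text
[0.68979374 0.04437089 0.07476715] [1.97753236 0.88113437 4.93440003] 0.02548315039353294
yellow [441.6 168.9] [434 162  16  15 178] [ 0.7138 -0.042   0.05  ]
white [488.1 212.6] [474 200  30  27 457] [ 0.6763 -0.0721  0.05  ]
red [495.5 219.5] [494 210  12  10  53] [ 0.6726 -0.0739  0.056 ]
tip - white cm [-0.37 -0.18]
tip - yellow cm [-4.12 -3.19]
```

View pics/w4.png

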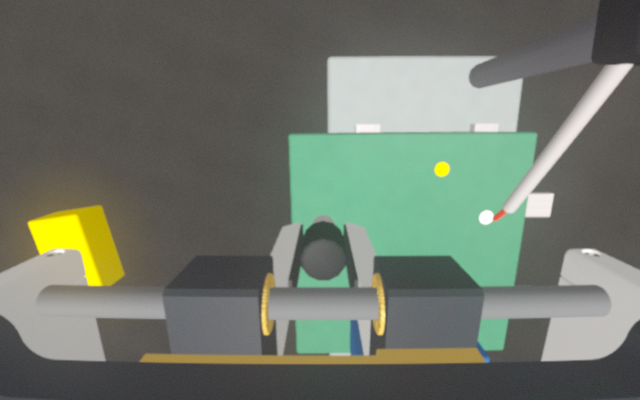

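The tip is 3 to 4 mm off the white dot's centre along y. I'll nudge it and dwell there.

{"name": "carry_out", "arguments": {
  "rows": [
    [[0,-0.2,0],[0,0,0],1.5],
    [[0,-0.15,0],[0,0,0],1.5],
    [[0,0,0],[0,0,0],1.5],
    [[0,0,0],[0,0,0],1.5]
  ]
}}

```text
clock: 7.3
ee_pos: [0.6891, 0.0409, 0.0747]
eef_rot: [-2.004, 2.418, -0.001]
contact_force: [-1.4, 1.7, 7.6]
grip_width: 0.0254
```

Run:
```python
from m import *
im=grab_frame('wrist'); cv2.imwrite('pics/w5.png',im)
r=m('w5.png',dict(yellow=(425,155,470,190),white=(474,200,495,234),red=(470,190,530,235)))
print('expected white',r['yellow'][:2]+[-.0406,-.0283])
```

```text
yellow [441.6 168.9] [435 162  15  15 176] [ 0.7132 -0.0454  0.05  ]
white [485.3 216. ] [476 202  19  24 244] [ 0.6735 -0.0734  0.05  ]
red [491.  219.5] [489 210  11  10  51] [ 0.6726 -0.0742  0.056 ]
tip - white cm [-0.09 -0.08]
tip - yellow cm [-4.06 -2.88]
expected white [ 0.67259072 -0.07371851]
```

{"name": "carry_out", "arguments": {
  "rows": [
    [[0,0,0],[0,0,0],1.5],
    [[0,0,0],[0,0,0],1.5],
    [[0,0,0],[0,0,0],1.5],
    [[0,0,0],[0,0,0],1.5],
    [[0,0,0],[0,0,0],1.5],
    [[0,0,0],[0,0,0],1.5],
    [[0,0,0],[0,0,0],1.5],
    [[0,0,0],[0,0,0],1.5],
    [[0,0,0],[0,0,0],1.5],
    [[0,0,0],[0,0,0],1.5],
    [[0,0,0],[0,0,0],1.5],
    [[0,0,0],[0,0,0],1.5]
  ]
}}

```text
clock: 8.35
ee_pos: [0.6891, 0.0409, 0.0748]
eef_rot: [-2.004, 2.418, -0.001]
contact_force: [-1.2, 1.0, 7.6]
grip_width: 0.0259
```

{"name": "carry_out", "arguments": {
  "rows": [
    [[-0.8,-0.55,0],[0,0,0],1.5],
    [[-0.9,-0.6,0],[0,0,0],1.5],
    [[-0.9,-0.65,0],[0,0,0],1.5],
    [[-0.8,-0.6,0],[0,0,0],1.5],
    [[-0.65,-0.45,0],[0,0,0],1.5],
    [[0,0,0],[0,0,0],1.5],
    [[0,0,0],[0,0,0],1.5],
    [[0,0,0],[0,0,0],1.5],
    [[0,0,0],[0,0,0],1.5]
  ]
}}

```text
clock: 9.1
ee_pos: [0.6485, 0.0118, 0.0747]
eef_rot: [-2.004, 2.419, -0.002]
contact_force: [-3.2, -2.4, 9.3]
grip_width: 0.0252
```

Run:
```python
from m import *
im=grab_frame('wrist'); cv2.imwrite('pics/w6.png',im)
r=m('w6.png',dict(yellow=(425,155,470,190),white=(474,200,500,234),red=(425,150,490,200)))
print('yellow from white',r['white'][:2]+[.0406,.0283])
cv2.imwrite('pics/w6c.png',cv2.resize(im[100:270,280:560],None,fx=2,fy=2))
```

```text
yellow [440.8 169.7] [434 162  16  15 132] [ 0.6721 -0.0741  0.05  ]
white [485.7 216.9] [477 209  18  17 236] [ 0.6321 -0.1029  0.05  ]
red [442.  169.5] [442 157  10  13  49] [ 0.6734 -0.0727  0.056 ]
tip - white cm [4.13 3.02]
tip - yellow cm [0.13 0.14]
yellow from white [ 0.67269799 -0.07461625]
```

View pics/w6c.png

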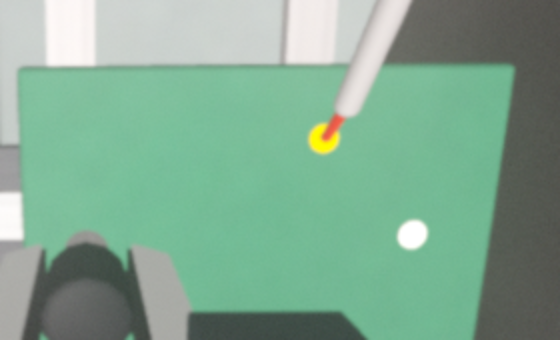

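The pointer is on the yellow dot (tip about 1 to 2 mm from its centre). I'll release the knob, rise and go over to the leaf.

{"name": "carry_out", "arguments": {
  "rows": [
    [[0,0,0],[0,0,0],6],
    [[0,0,0],[0,0,0],6],
    [[0,0,0],[0,0,0],6],
    [[0,0,0],[0,0,0],6],
    [[0,0,3],[0,0,0],6],
    [[0,0,3.5],[0,0,0],6],
    [[0,0,3.5],[0,0,0],8],
    [[0,0,3],[0,0,0],8],
    [[0,0,0],[0,0,0],8]
  ]
}}

```text
clock: 9.9
ee_pos: [0.6501, 0.0122, 0.2104]
eef_rot: [-2.0, 2.413, -0.01]
contact_force: [0.2, -0.0, 0.2]
grip_width: 0.0766
```

Run:
```python
from m import *
s=status.sense(); print(s['ee_pos'])
im=grab_frame('wrist'); cv2.imwrite('pics/w7.png',im); c=cam('wrist',s)
p=proj(c,[.6727,-.0738,.05])[0].astype(int); q=proj(c,[.632,-.102,.05])[0].astype(int); print(p,q)
b=lambda p:(p[0]-14,p[1]-14,p[0]+14,p[1]+14)
r=m('w7.png',dict(yellow=b(p),white=b(q),red=b(p)))
g=cv2.cvtColor(im,cv2.COLOR_BGR2HSV).astype(int); M=((abs(g[...,0]-75)<20)&(g[...,1]>80)&(g[...,2]>60)); M=cen(M,(200,80,520,285))[2]
def line(P):
    P=np.array([ray(c,p,.05)[:2] for p in P]); vx,vy,x,y=cv2.fitLine(P.astype(np.float32),cv2.DIST_HUBER,0,1e-3,1e-3).ravel(); return np.round([np.degrees(np.arctan2(vy,vx)),x,y],4)
ys,xs=np.nonzero(M); print(xs.min(),xs.max(),ys.min(),ys.max())
y0=ys.min()
print(line([(np.nonzero(M[y])[0].min()-.5,y) for y in range(y0+10,y0+70)]),line([(np.nonzero(M[y])[0].max()+.5,y) for y in range(y0+10,y0+80)]))
```

```text
[0.65011083 0.01219115 0.21042852]
[395 154] [424 184]
yellow [395.6 155. ] [392 151   9   8  51] [ 0.6713 -0.0732  0.05  ]
white [424.5 184.4] [419 178  12  13 122] [ 0.632  -0.1015  0.05  ]
red [396.  152.5] [396 148   3   5   9] [ 0.6747 -0.0727  0.056 ]
tip - white cm [4.28 2.89]
tip - yellow cm [0.34 0.06]
305 453 132 274
[-10.0763   0.6724   0.0304] [-9.9427  0.6343 -0.1323]
```

{"name": "carry_out", "arguments": {
  "rows": [
    [[-1.93,-3.46,0],[0,0,-1.4],8],
    [[-1.93,-3.46,0],[0,0,-1.4],9.4],
    [[-1.93,-3.46,0],[0,0,-1.4],9.4],
    [[-1.93,-3.46,0],[0,0,-1.4],9.4],
    [[-1.93,-3.46,0],[0,0,-1.4],9.4],
    [[-1.93,-3.46,0],[0,0,-1.4],9.4],
    [[-1.93,-3.46,0],[0,0,-1.4],9.4],
    [[-1.93,-3.46,0],[0,0,-1.4],9.4],
    [[-1.93,-3.46,0],[0,0,-1.4],9.4],
    [[0,0,0],[0,0,0],9.4],
    [[0,0,0],[0,0,0],9.4]
  ]
}}

```text
clock: 10.87
ee_pos: [0.4733, -0.3004, 0.2021]
eef_rot: [1.723, -2.626, -0.003]
contact_force: [0.7, 0.6, 0.2]
grip_width: 0.094
```

Run:
```python
from m import *
im,c,o=look('w8.png',[('leaf',.04),('leaf_hole',.035),('packing',.03)])
for m_ in nets.silhouettes('wrist','leaf')[:2]:
    k=m_['mask'].astype(np.uint8); print(m_['conf'],m_['extent'])
```

```text
tcp [ 0.4733 -0.3004  0.2021] yaw [-1.1347e+02  3.0000e-02  1.7989e+02] t 10.8667 w 0.09402392989419868 F [0.7 0.6 0.2]
leaf 0.8 [317.8 172.6] [ 0.4902 -0.2997  0.04  ]
leaf 0.8 [354.8 324.3] [ 0.2865 -0.2635  0.04  ]
leaf_hole 0.94 [355.5 266.5] [ 0.3611 -0.295   0.035 ]
leaf_hole 0.66 [314.9 112.1] [ 0.5531 -0.3237  0.035 ]
0.92 [183.9, 330.1, 37.0, 31.5]
0.9 [336.9, 254.9, 44.7, 99.2]
```

View pics/w8.png

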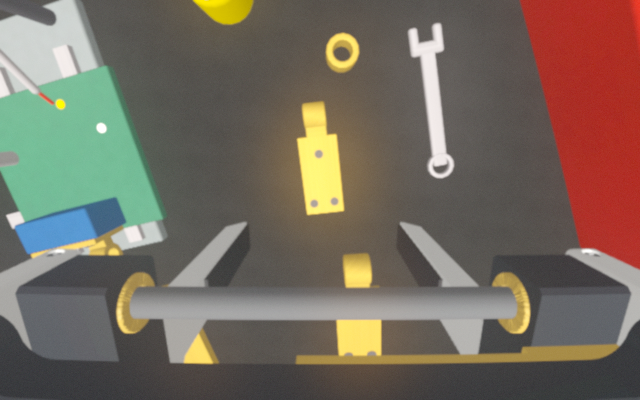

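The smallest leaf is at (321,172), knuckle at (315,113), and the bush and spanner are clear of it. I'll fit the plate outline.

```bash
cat > leaf.py <<'E'
from h import *
from scipy.optimize import least_squares
def fit(im,c,box,ztop,x0):
    h=cv2.cvtColor(im,cv2.COLOR_BGR2HSV).astype(int)
    M=(abs(h[...,0]-25)<9)&(h[...,1]>110)&(h[...,2]>110)
    k=cen(M,box)[2].astype(np.uint8); k=cv2.morphologyEx(k,cv2.MORPH_CLOSE,np.ones((9,9)))
    return k
E
python3 - <<'E'
from leaf import *
im=cv2.imread('pics/w8.png'); c=cam('wrist'); k=fit(im,c,(270,85,370,235),.04,None)
# erode tongue away: opening wider than the tongue
p=cv2.morphologyEx(k,cv2.MORPH_OPEN,np.ones((31,31)))
cnt=max(cv2.findContours(p,0,2)[0],key=cv2.contourArea).reshape(-1,2)
W=np.array([ray(c,q,.04)[:2] for q in cnt]); r=cv2.minAreaRect((W*1000).astype(np.float32)); print('rect',r)
a=np.array([ray(c,q,.04)[:2] for q in np.argwhere(k)[:, ::-1]])
ctr=np.array(r[0])/1000
top=np.argwhere(k); y0=top[:,0].min(); xs=top[top[:,0]<y0+15][:,1]; kp=(xs.mean(),y0); print('knuckle far end px',kp,ray(c,kp,.04))
kn=ray(c,(xs.mean(),y0+12),.045)[:2]; d=kn-ctr; print('yaw via knuckle',np.degrees(np.arctan2(d[1],d[0])),np.linalg.norm(d))
E
```

```text
rect ((489.5914611816406, -299.9155578613281), (49.35820007324219, 92.58213806152344), 67.68212127685547)
knuckle far end px (np.float64(313.45375722543355), np.int64(101)) [ 0.56647846 -0.32447115  0.04      ]
yaw via knuckle -16.73638878794445 0.0678780329373294
```

```bash
cat >> leaf.py <<'E'
def pieces():
    def box(x0,x1,y,z0,z1): return np.array([[x,s*y,z] for x in(x0,x1) for s in(-1,1) for z in(z0,z1)])
    t=np.linspace(0,2*np.pi,24); cyl=np.array([[68+14*np.cos(a),s*12,5+14*np.sin(a)] for a in t for s in(-1,1)])
    return [box(-45,45,22,0,10)/1000,box(40,68,11,0,10)/1000,cyl/1000]
def render(c,x,y,yaw,z,shape,up=8):
    m=np.zeros((shape[0],shape[1]),np.uint8); Rm=R.from_euler('z',yaw).as_matrix()
    for P in pieces():
        q=proj(c,P@Rm.T+[x,y,z]); cv2.fillConvexPoly(m,cv2.convexHull((q*16).round().astype(np.int32)),1,cv2.LINE_8,4)
    return m
def iou(k,c,z,x0):
    from scipy.optimize import minimize
    ks=cv2.GaussianBlur(k.astype(np.float32),(0,0),1.2)
    def f(v): return ((cv2.GaussianBlur(render(c,v[0]/1e3,v[1]/1e3,np.radians(v[2]),z,k.shape).astype(np.float32),(0,0),1.2)-ks)**2).sum()
    return minimize(f,x0,method='Nelder-Mead',options=dict(initial_simplex=np.array(x0)+np.array([[0,0,0],[8,0,0],[0,8,0],[0,0,6]])))
E
python3 - <<'E'
from leaf import *
im=cv2.imread('pics/w8.png'); c=cam('wrist'); k=fit(im,c,(270,85,370,235),.04,None)
for z in (.03,):
    r=iou(k,c,z,[489,-300,-18]); print(r.x,r.fun,k.sum())
b=im.copy(); b[render(c,r.x[0]/1e3,r.x[1]/1e3,np.radians(r.x[2]),.03,k.shape)>0]=[255,0,255]
E
```

```text
[ 487.87553724 -299.7658326   -16.67319151] 69.84300231933594 4102
```

{"name": "carry_out", "arguments": {
  "rows": [
    [[1.1,-0.1,-3.6],[0,0,3.4],9.4],
    [[1.1,-0.1,-3.8],[0,0,3.4],9.4],
    [[0,0,-3.8],[0,0,0],9],
    [[0,0,-3.8],[0,0,0],8],
    [[0,0,-3.6],[0,0,0],8],
    [[0,0,0],[0,0,0],6],
    [[0,0,0],[0,0,0],4],
    [[0,0,0],[0,0,0],3],
    [[0,0,0],[0,0,0],3],
    [[0,0,0],[0,0,0],3],
    [[0,0,0],[0,0,0],3]
  ]
}}

```text
clock: 12.03
ee_pos: [0.4973, -0.302, 0.0193]
eef_rot: [-1.879, 2.516, -0.005]
contact_force: [0.4, -1.8, 11.4]
grip_width: 0.0436
```

{"name": "carry_out", "arguments": {
  "rows": [
    [[0,0,0],[0,0,0],3],
    [[0,0,1],[0,0,0],3],
    [[0,0,2.5],[0,0,0],3],
    [[0,0,3.5],[0,0,0],3],
    [[0,0,3.5],[0,0,0],3],
    [[0,0,1.5],[0,0,0],3],
    [[0,0,0],[0,0,0],3],
    [[0,0,0],[0,0,0],3]
  ]
}}

```text
clock: 12.7
ee_pos: [0.4964, -0.3011, 0.1377]
eef_rot: [-1.88, 2.517, -0.001]
contact_force: [0.2, 0.2, -2.9]
grip_width: 0.0431
```

Run:
```python
from leaf import *
look('w9.png',[('leaf_hole',.14)])
```

```text
tcp [ 0.4964 -0.3011  0.1377] yaw [-1.0650e+02 -1.0000e-02 -1.7996e+02] t 12.7 w 0.04313938077025515 F [ 0.2  0.2 -2.9]
leaf_hole 0.77 [326.  147.3] [ 0.5499 -0.3176  0.14  ]
leaf_hole 0.77 [352.4 314.1] [ 0.4384 -0.3034  0.14  ]
```

View pics/w9.png

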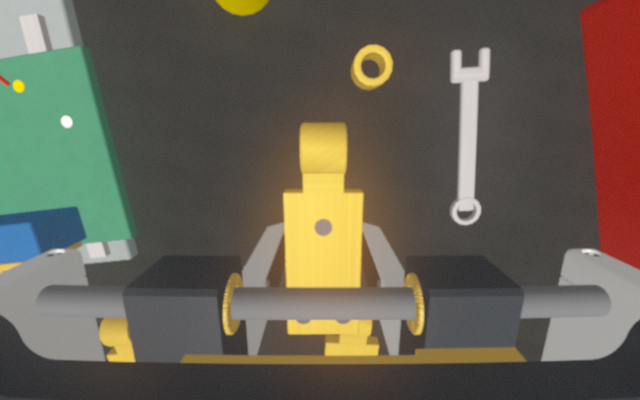

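The leaf is held straight in the jaws, with its knuckle at (324,147). I'll fit its in-hand pose, including height and pitch.

```bash
cat >> leaf.py <<'E'
def hsvmask(im,box):
    h=cv2.cvtColor(im,cv2.COLOR_BGR2HSV).astype(int); M=(abs(h[...,0]-25)<9)&(h[...,1]>110)&(h[...,2]>90)
    k=cen(M,box)[2].astype(np.uint8); return cv2.morphologyEx(k,cv2.MORPH_CLOSE,np.ones((13,13)))
def fit5(k,c,x0,box,free=(1,1,1,1,1),step=(6,6,4,6,4)):
    from scipy.optimize import minimize
    X0,Y0,X1,Y1=box; ks=cv2.GaussianBlur(k.astype(np.float32),(0,0),1.5)[Y0:Y1,X0:X1]; x0=np.array(x0,float); idx=np.nonzero(free)[0]
    def ren(v):
        m=np.zeros(k.shape,np.uint8); Rm=R.from_euler('ZY',[v[2],v[4]],degrees=True).as_matrix()
        for P in pieces():
            q=proj(c,P@Rm.T+np.array([v[0],v[1],v[3]])/1e3); cv2.fillConvexPoly(m,cv2.convexHull((q*16).round().astype(np.int32)),1,cv2.LINE_8,4)
        return m
    def f(w):
        v=x0.copy(); v[idx]=w; return ((cv2.GaussianBlur(ren(v).astype(np.float32),(0,0),1.5)[Y0:Y1,X0:X1]-ks)**2).sum()
    S=np.vstack([x0[idx]]+[x0[idx]+np.eye(len(idx))[i]*step[j] for i,j in enumerate(idx)])
    r=minimize(f,x0[idx],method='Nelder-Mead',options=dict(initial_simplex=S,maxiter=600)); v=x0.copy(); v[idx]=r.x
    Rm=R.from_euler('ZY',[v[2],v[4]],degrees=True).as_matrix(); print('x,y,yaw,z,pitch',np.round(v,2),'cost',round(r.fun,1),'hole',np.round(v[[0,1,3]]+Rm@[68,0,5],1)); return v,ren
E
python3 - <<'E'
from leaf import *
s=status.sense()
im=cv2.imread('pics/w9.png'); c=cam('wrist',s); b=(265,110,385,280); k=hsvmask(im,(270,115,376,284)); 
for fr in [(1,1,1,0,0),(1,1,1,1,0),(1,1,1,1,1)]: fit5(k,c,[488,-299,-16.5,148.4,0],b,fr)
# side view
i2=grab_frame('side'); cv2.imwrite('pics/s9.png',i2)
for m in nets.mark_of('side','leaf_hole')[:3]+nets.mark_of('side','fixed_holes')[:2]+nets.mark_of('side','leaf')[:3]: print(m['conf'],np.round(m['pixel'],1))
cs=cam('side'); print(proj(cs,[[.5535,-.319,.153],[.508,-.0237,.08]]))
E
```

```text
x,y,yaw,z,pitch [ 484.76 -296.15  -16.62  148.4     0.  ] cost 29.0 hole [ 549.9 -315.6  153.4]
x,y,yaw,z,pitch [ 484.83 -296.15  -16.63  148.62    0.  ] cost 28.6 hole [ 550.  -315.6  153.6]
x,y,yaw,z,pitch [ 484.93 -296.48  -16.44  149.39    4.09] cost 40.1 hole [ 550.3 -315.8  149.5]
0.89 [297.3 235.9]
0.62 [411.1 239.2]
0.6 [324.8 302.5]
0.92 [333.  203.6]
0.93 [262.4 241.6]
0.78 [282.5 309.5]
0.75 [379.7 238. ]
[[412.8088681  236.80586756]
 [331.24753847 203.52634958]]
```

The in-hand fit puts the hole about 15.8 mm above the TCP, level. Now to hover above the fixed knuckles.

{"name": "carry_out", "arguments": {
  "rows": [
    [[-0.55,3.57,0],[0,0,0.8],3],
    [[-0.55,3.57,0],[0,0,0.8],3],
    [[-0.55,3.57,0],[0,0,0.8],3],
    [[-0.55,3.57,0],[0,0,0.8],3],
    [[-0.55,3.57,0],[0,0,0.8],3],
    [[-0.55,3.57,0],[0,0,0.8],3],
    [[-0.55,3.57,0],[0,0,0.8],3],
    [[-0.55,3.57,0],[0,0,0.8],3],
    [[0,0,-1],[0,0,0],3],
    [[0,0,-1],[0,0,0],3],
    [[0,0,0],[0,0,0],3],
    [[0,0,0],[0,0,0],3]
  ]
}}

```text
clock: 14.0
ee_pos: [0.4523, -0.0165, 0.1167]
eef_rot: [2.015, -2.408, -0.002]
contact_force: [0.4, 0.3, -2.6]
grip_width: 0.0439
```

Run:
```python
from leaf import *
im,c,o=look('w10.png',[('fixed_holes',.08),('leaf_hole',.133),('yellow_dot',.05),('white_dot',.05),('pointer_tip',.056)])
```

```text
tcp [ 0.4523 -0.0165  0.1167] yaw [-1.0016e+02 -1.0000e-02  1.7990e+02] t 14.0 w 0.04391284700674378 F [ 0.4  0.3 -2.6]
leaf_hole 0.63 [607.4 245.1] [ 0.4223 -0.1835  0.133 ]
leaf_hole 0.58 [324.1 148.1] [ 0.5082 -0.0259  0.133 ]
pointer_tip 0.2 [297.5   5.7] [ 0.6062 -0.0242  0.056 ]
```

View pics/w10.png

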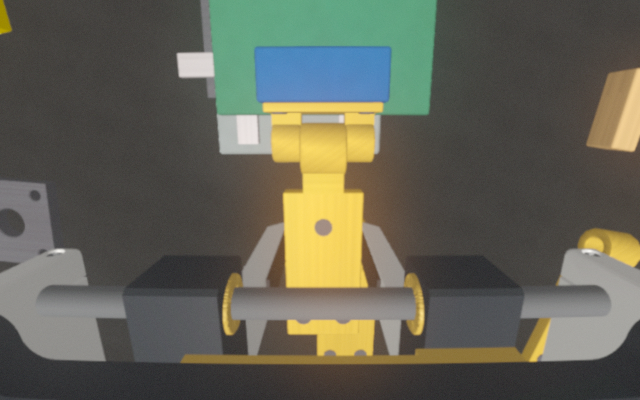

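Leaf knuckle columns 301–347 (centre 324) sit between the fixed knuckles' outer edges 272/374 (centre 323), so lateral alignment is good. Next the fore-aft offset.

```bash
cat > fx.py <<'E'
from leaf import *
def fixed(im,c,colsL,colsR,rows,yaw=-10.1,x0=(508.5,-25.0),z=.08):
    h=cv2.cvtColor(im,cv2.COLOR_BGR2HSV).astype(int); M=(abs(h[...,0]-25)<9)&(h[...,1]>90)&(h[...,2]>60)
    k=M[rows[0]:rows[1]]
    fr=lambda cols: np.median([rows[0]+np.nonzero(k[:,x])[0].max()+1 for x in range(*cols)])
    eL=np.median([np.nonzero(M[y,240:320])[0].min()+240 for y in range(rows[1]-26,rows[1]-14)]); eR=np.median([np.nonzero(M[y,330:410])[0].max()+331 for y in range(rows[1]-26,rows[1]-14)])
    obs=np.array([fr(colsL),fr(colsR),eL,eR]); t=np.linspace(0,2*np.pi,90)
    Rm=R.from_euler('z',yaw,degrees=True).as_matrix()
    def pred(v):
        o=np.array([v[0]/1e3,v[1]/1e3,z]); out=[]
        for sg in(1,-1):
            P=np.array([[.014*np.cos(a),sg*.025,.014*np.sin(a)] for a in t])@Rm.T+o; out.append(proj(c,P)[:,1].max())
        for sg,f in((1,min),(-1,max)):
            P=np.array([[.014*np.cos(a),sg*.035,.014*np.sin(a)] for a in t])@Rm.T+o; out.append(f(proj(c,P)[:,0]))
        return np.array(out)
    r=least_squares(lambda v:pred(v)-obs,x0); print('obs',obs,'res',np.round(r.fun,1),'fixed hole',np.round(r.x,1)); return r.x
E
python3 - <<'E'
from fx import *
im=cv2.imread('pics/w10.png'); c=cam('wrist')
f=fixed(im,c,(277,296),(352,370),(125,178))
k=hsvmask(im,(300,115,348,284)) 
h=hsvmask(im,(270,172,376,284)); 
full=((k|h)>0).astype(np.uint8)
for fr in [(1,1,1,0,0)]: fit5(full,c,[440,-12,-10,127.5,0],(265,124,385,280),fr)
E
```

```text
obs [163. 163. 272. 374.] res [ 0.1  0.  -1.4  1.4] fixed hole [508.2 -24.9]
x,y,yaw,z,pitch [441.52 -13.05 -10.25 127.5    0.  ] cost 73.3 hole [508.4 -25.1 132.5]
```

The offset is under 0.5 mm. Straight down 5.2 cm, slowly.

{"name": "carry_out", "arguments": {
  "rows": [
    [[0,0,-1],[0,0,0],3],
    [[0,0,-1],[0,0,0],3],
    [[0,0,-0.8],[0,0,0],3],
    [[0,0,-0.8],[0,0,0],3],
    [[0,0,-0.6],[0,0,0],3],
    [[0,0,-0.5],[0,0,0],3],
    [[0,0,-0.5],[0,0,0],3],
    [[0,0,0],[0,0,0],3],
    [[0,0,0],[0,0,0],3],
    [[0,0,0],[0,0,0],3]
  ]
}}

```text
clock: 15.13
ee_pos: [0.4527, -0.0157, 0.0657]
eef_rot: [-2.017, 2.408, -0.0]
contact_force: [-0.5, -0.1, -2.1]
grip_width: 0.0437
```

Run:
```python
from fx import *
im,c,o=look('w11.png',[('leaf_hole',.08),('fixed_holes',.08)])
i2=grab_frame('side'); cv2.imwrite('pics/s11.png',i2)
for m in nets.mark_of('side','leaf_hole')[:3]+nets.mark_of('side','fixed_holes')[:2]: print('side',m['conf'],np.round(m['pixel'],1))
a=cv2.resize(im[60:260,200:440],None,fx=1.6,fy=1.6); b=cv2.resize(i2[160:240,280:400],None,fx=3.3,fy=4,interpolation=cv2.INTER_CUBIC)[:320,:]
cv2.imwrite('pics/c11.png',np.hstack([a,b]))
```

```text
tcp [ 0.4527 -0.0157  0.0657] yaw [-100.1     0.   -179.98] t 15.1333 w 0.04365731288167629 F [-0.5 -0.1 -2.1]
leaf_hole 0.79 [323.6 144.1] [ 0.5106 -0.0252  0.08  ]
leaf_hole 0.64 [350.9 263.5] [ 0.4383 -0.029   0.08  ]
side 0.92 [331.7 204.1]
side 0.78 [322.3 306.5]
side 0.68 [296.7 236.3]
side 0.88 [329.7 204.4]
```

View pics/c11.png

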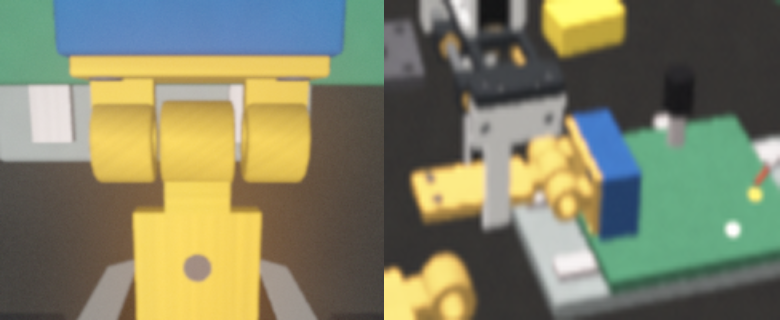

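Wrist crop: the knuckle is in the gap with equal clearance on both sides. In the side crop the three are in line, with the pointer on the yellow dot. By the numbers the hole is about 1.5 mm high, so I'll fit again.

Run:
```python
from fx import *
im=cv2.imread('pics/w11.png'); s=status.sense(); c=cam('wrist',s)
h=cv2.cvtColor(im,cv2.COLOR_BGR2HSV).astype(int)
for col in (263,280,310,323,336,362,380): print(col, h[112:182,col,2][::2])
```

```text
263 [244 245 245 246 244 245 227 194 198 206 214 220 222 228 234 239 242 245
 245 246 245 241 238 236 233 228 226 226 224 214 195 129 108 109 107]
280 [245 245 244 245 244 244 225 187 196 202 209 213 219 225 231 233 238 243
 244 242 243 245 246 243 240 237 233 229 228 221 204 141 116 116 119]
310 [151 184 189 186 187 179 177 186 197 207 213 219 222 228 234 238 241 248
 250 250 245 244 242 240 236 233 231 230 226 222 217 241 245 246 245]
323 [152 182 186 186 186 177 173 185 193 205 210 214 220 226 231 235 238 243
 247 246 244 242 243 242 239 236 234 230 227 225 221 241 245 246 244]
336 [151 183 188 189 188 178 172 181 192 200 206 212 216 223 227 231 234 238
 242 242 240 241 242 239 239 237 238 235 232 227 221 241 244 246 244]
362 [241 242 241 242 242 242 217 192 199 207 215 221 224 228 233 240 243 245
 245 245 245 240 237 238 234 231 229 229 226 218 204 140 117 120 119]
380 [237 238 238 239 238 238 211 183 192 201 207 211 216 223 227 230 232 239
 239 237 239 242 242 239 237 234 232 231 226 218 203 135 107 107 108]
```

The shading profiles of leaf and fixed knuckles coincide to within about 1 px (0.8 mm) fore-aft. I'll trim the height by -1.3 mm and settle.

{"name": "carry_out", "arguments": {
  "rows": [
    [[0,0,-0.13],[0,0,0],3],
    [[0,0,0],[0,0,0],3],
    [[0,0,0],[0,0,0],3],
    [[0,0,0],[0,0,0],3],
    [[0,0,0],[0,0,0],3],
    [[0,0,0],[0,0,0],3]
  ]
}}

```text
clock: 15.93
ee_pos: [0.4526, -0.0157, 0.0642]
eef_rot: [-2.017, 2.408, -0.0]
contact_force: [0.7, -0.2, -3.1]
grip_width: 0.0441
```

Run:
```python
from fx import *
im,c,o=look('w12.png',[('leaf_hole',.08)])
h=cv2.cvtColor(im,cv2.COLOR_BGR2HSV).astype(int); M=((abs(h[...,0]-25)<9)&(h[...,1]>90)&(h[...,2]>60)).astype(np.uint8)
for y in (140,150,160): print(y,np.nonzero(np.diff(M[y,200:440].astype(int)))[0]+200)
i2=grab_frame('side'); cv2.imwrite('pics/s12.png',i2)
f=[m for m in nets.mark_of('side','yellow_dot')+nets.mark_of('side','pointer_tip')][:4]
for m in f: print(m['conf'],np.round(m['pixel'],1))
print(proj(cam('side'),[[.6725,-.0738,.05],[.6727,-.0737,.056]]))
# relative height: side view knuckle end-face profile
for m in nets.mark_of('side','leaf_hole')[:1]+nets.mark_of('side','fixed_holes')[:1]: print('side',m['conf'],np.round(m['pixel'],1))
cv2.imwrite('pics/c12.png',cv2.resize(i2[165:235,280:420],None,fx=5,fy=5,interpolation=cv2.INTER_CUBIC))
```

```text
tcp [ 0.4526 -0.0157  0.0642] yaw [-100.1   -0.  -180. ] t 15.9333 w 0.044083047877262256 F [ 0.7 -0.2 -3.1]
leaf_hole 0.75 [352.5 260.9] [ 0.4404 -0.0301  0.08  ]
140 [254 297 299 346 350 395]
150 [254 297 298 346 350 395]
160 [255 346 349 394]
0.65 [391.7 207.4]
0.93 [392.8 205.2]
[[392.12520618 208.02303456]
 [392.36957331 206.16531273]]
side 0.79 [299.1 233.8]
side 0.64 [333.2 204.4]
```

The leaf sits about 1 mm towards +y in the gap, so I'll make one small centring nudge and hand in.

{"name": "carry_out", "arguments": {
  "rows": [
    [[0,-0.1,0],[0,0,0],3],
    [[0,0,0],[0,0,0],3],
    [[0,0,0],[0,0,0],3],
    [[0,0,0],[0,0,0],3],
    [[0,0,0],[0,0,0],3],
    [[0,0,0],[0,0,0],3]
  ]
}}

```text
clock: 16.78
ee_pos: [0.4526, -0.0166, 0.0641]
eef_rot: [-2.017, 2.408, -0.0]
contact_force: [0.1, 0.4, -3.7]
grip_width: 0.0438
```

Run:
```python
from fx import *
im,c,o=look('w13.png',[])
h=cv2.cvtColor(im,cv2.COLOR_BGR2HSV).astype(int); M=((abs(h[...,0]-25)<9)&(h[...,1]>90)&(h[...,2]>60)).astype(np.uint8)
for y in (140,150): print(y,np.nonzero(np.diff(M[y,200:440].astype(int)))[0]+200)
print(workorder.job_done())
```

```text
tcp [ 0.4526 -0.0166  0.0641] yaw [-100.09    0.   -180.  ] t 16.7833 w 0.04379474741459381 F [ 0.1  0.4 -3.7]
140 [252 295 299 346 349 393]
150 [253 296 299 346 348 393]
the job is handed in; nothing more can be done
None
```

The job is handed in at about 17 s. The leaf is held between the fixed knuckles and the pointer is over the yellow dot. No verdict is reported, so this rests on my own measurements.

- **Pointer:** I pulled the carrier by its knob to the white dot, where the tip was about 1 mm from the dot's centre for over a second. I then stepped it to the yellow dot, about 1–2 mm off. After I let go of the knob one reading said 3.4 mm. I took that as blur on a small red patch, since the white dot's position still agreed. The last side picture, taken before the final nudge, had the dot and the tip at their expected pixels.
- **Leaf:** I took the smallest of the three look-alikes, the one on the wooden block. It came up level and straight, and I lowered its knuckle into the gap.
- **Final fit:**
  - Along the hole axis, the knuckle is centred between the fixed ones, with about 3 px of gap on each side.
  - Fore-aft, it lined up within about 1 mm.
  - The yaw matches within about 0.3°.
  - The wrist force is only the leaf's weight, so it is not pressing on the carrier.

The hole height, about 80 mm, is the least certain number. It comes from the tool height at the grasp and a wrist-camera fit, which agreed. One last side-view network reading of `leaf_hole` landed on a look-alike, so I had no final picture check of the height. I had also used up the picture views by then.

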